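# Set forceps to the gauge marks

## Robot

A 7-joint arm with a two-finger parallel gripper is mounted at the origin on a cart in front of the work surface, level with it; the furniture and walls round the work are solid. World frame = base frame: x ahead of the robot, y to its left, z up, the work surface at z = 0. Lengths are in mm, angles in rad, forces in N, time in s.
With the tool pointing down it reaches from about 425 to 825 mm from the base axis. Payload 3.6 kg.
Tool frame: the origin (TCP) lies on the centre line of the jaws, within the pads' length; the fingertips stand 25 mm ahead of it and the grasp point (between the pads) lies 6 mm ahead of it (r.tcp_to_tips is the distance from the TCP to the fingertips, in mm); z points along the fingers, y is the line along which they close (so a half turn about z gives the same grasp; the last joint's range is limited). The gripper opens to 93 mm and grips with 3 to 60 N. Pads are 15 mm wide; open, the fingers measure 128 mm over their backs; the gripper's body (75 mm by 188 mm) begins 65 mm behind the grasp point.
Start: joints at [-1.304, 0.615, -0.013, 1.423, 0.008, 1.103, -0.04], TCP at [188.202, 622.128, 243.64] pointing down, gripper open.
Joint ranges: [-3.12, 3.12], [-0.3, 2.06], [-1.34, 1.32], [0.26, 2.42], [-1.36, 4.5], [0.01, 1.98], [-2.84, 2.84]. Speed limits (rad/s): [2.79, 2.79, 3.14, 3.14, 3.14, 3.14, 3.14].

## Interface

Orientations are given as [roll, pitch, yaw] about the fixed x, y, z axes, in that order (R = Rz(yaw) Ry(pitch) Rx(roll)).
In Python, from workcell import r gives the robot as it stands.
- The arm moves only by the tool drive_tool, never from a script. Its argument "targets" is one flat list of numbers, 6 for each row, row after row: the shift along the tool's x, y, z in m, then the turn, a rotation vector about the tool's x, y, z in degrees. In form: [dx, dy, dz, ax, ay, az, dx, dy, dz, ax, ay, az, ...]. A call has 1 to 12 rows; each row is the pose to reach, as a shift and turn from the pose commanded when the call began, along the tool's axes at that moment; what a row does not reach only later rows make up. A row lasts 1/8 s, in which the tool goes at most 62.5 mm and 10.7 degrees, less where a joint would pass 70% of its speed; a pose out of reach is approached as far as the arm can. A call with a gripper value outside its range is refused whole. "grip" is the finger opening in m, from 0 to 0.093, set as the call begins (left out, the last holds). The fingers move at their own pace and stop on an object; "force" is the grip in N (left out, the last holds). Time passes only in rows, so rows that repeat a pose let the fingers close. It gives the time, the measured TCP pose, the force, the opening and the grip force at its end, in the units of the state.
- r.get_state(): the state, without advancing time (a new reading comes with each control period).
- r.get_image(name): name is "side" or "top" or "wrist"; returns the picture (384x512x3 uint8, red, green, blue); there is no depth.
- r.calibration(name): a dict with "camera_matrix" (3x3 intrinsics, pixels), "k1" (the pictures are not rectified: a ray, as slopes to the right and down, at radius r is drawn at 1 + k1 r^2 times it, then the intrinsics apply), "rvec" (rotation vector, rad) and "tvec" (3), from world to camera coordinates, as OpenCV has them. Camera axes: x right, y down, z forward; pixel columns grow to the right and rows downward; lengths in mm; the calibration is good to about 2 mm. A picture is of the moment at which its call begins: read the wrist's pose just before it. calibration takes no time and is no camera call; for the wrist camera it gives the pose at the moment of the call.
- r.job_done(): hands the job in; it is judged then, once.
The state is a dict: "time_s": time; "joint_positions": joint angles; "dq": joint speeds; "joint_torque": joint torques, N m; "position": TCP position; "tool_rot": TCP orientation; "wrist_force": force on the tool from outside, world axes, zero at the start; "wrist_torque": the same for the moment, N m; "finger_gap": finger opening in mm; "gripper_force": force on a finger pad.
Only numpy, scipy, OpenCV 4.12 (cv2) and the standard library are available. Lean on these libraries where they do the work, as an engineer would, in place of code of your own. Each camera call takes 0.05 s, during which the arm holds its last target. There are 200 camera calls.

## Task

Lift the dust cover off the gauge block by its handle and hang it by that handle on the hook of the stand. Then take the sprung forceps off their rest and squeeze them until the tips stand as far apart as the two marks on the gauge, never pinching the tips together, and hold them still with one tip above each mark, about a centimetre over the block without touching it. Finish while still holding them so; leave the other things on the bench where they are.

Things in the scene. Friction and masses are not known exactly. Their poses are not given: they have to be found in the camera images.
- forceps: Steel sprung forceps, 168 mm long, 12 mm high, 74 g, lying flat on the rest. Origin under the hinges at the bow end, on the underside; x points to the tips (x = 150 mm), z up. Bow block x -18 to 4 mm, 24 mm wide. Two sprung blades turn in the horizontal plane about x = 0, y = +-7 mm. Centre of mass near x = 75 mm. Finger opening must be held by position, with a grip of 20 N or more available.
- grip_mid (a point): Point midway between the blades' thick ribbed zones (forceps x 78 to 122 mm, z 0 to 12 mm), at x = 100 mm, 6 mm above the underside. Grip across y here. Outside width here: 37.5 mm at rest, 24 mm with tip centres 16 mm apart (blades parallel); tip spacing = 16 + 1.5 x (width - 24) mm. Spring force on each finger: about 4 N at rest, 10 N at 16 mm, 14 N at the stop (4 mm spacing, tips shut).
- tip_left (a point): Centre of the end of the blade on the forceps' +y side (y is to the left of x), 6 mm above the underside of the forceps; the tip is 4 mm wide and 6 mm high. At rest the tip centres are 36 mm apart.
- tip_right (a point): The same for the blade on the -y side.
- forceps_rest: Grey fixed rest under the forceps, with their x, y and yaw at the start; origin on the bench under their hinges. Base plate 6 mm thick, x -29 to 161, 70 mm wide; rear cradle x -15 to -1 mm, top 34 mm, side lips y +-15 to +-22 mm, up to 42 mm; front bar x 130 to 138 mm, 60 mm wide, top 34 mm. Between them the ribbed zones hang free, underside 34 mm above the bench.
- cover: White dust cover, open below, 74 x 96 mm, 40 mm high, 90 g, standing on the bench over the gauge (4 to 5 mm play all round). Origin at the centre of its lower edge plane, z up. Its handle is a rigid steel bail along y: a level round bar, 10 mm thick, from y -39 to +39 mm, its axis 100 mm above the origin (55 mm clear below the bar), on two uprights at y +-43 mm.
- bail_mid (a point): Middle of the handle bar's axis. Grip the bar away from its middle (y about +-25 mm) to leave the middle free for the hook.
- gauge: Fixed aluminium gauge block, 60 (x) x 80 (y) x 30 mm high, origin at the centre of its underside. Under the cover at the start. Two black engraved marks on its top, 24 mm long along x and 3 mm wide, at x -28 to -4 mm, y = +8 and -8 mm (16 mm apart centre to centre), near the edge that faces the robot (-x).
- mark_left (a point): Centre of the mark at gauge y = +8 mm, on the top face (30 mm above the bench).
- mark_right (a point): Centre of the mark at gauge y = -8 mm.
- hook_stand: Fixed steel hook stand, origin on the bench under the seat of the hook; x points from the seat to the post. Base plate x -10 to 110 mm, 90 mm wide, 10 mm high; post 75 mm behind the seat, 189 mm high. The hook is an 8 mm round bar in the stand's x-z plane: from the post down to the level seat, then up to a tip at x = -30 mm, 190 mm above the bench. Bring the bar in over the tip, moving along +x.
- hook_seat (a point): Upper surface of the hook at its lowest place (x -10 to +10 mm of the stand), 174 mm above the bench. The bar of the cover's handle lies across it, along the stand's y, with its axis 5 mm higher.
- bottle_amber: Bystander: small dark bottle, 42 mm across, 89 mm high; origin under its centre.
- beaker: Bystander: beaker, 59 mm across, 72 mm high; origin under its centre.
- petri_1: Bystander: petri dish, 62 mm across, 14 mm high; origin under its centre.
- timer: Bystander: white bench timer, 62 x 66 x 20 mm; origin under its centre.
- marker_black: Bystander: marker pen, 138 mm long (along its y), 14 mm thick; origin under its centre.
- bottle_small: Bystander: small white bottle, 36 mm across, 75 mm high; origin under its centre.
- run_book: Bystander: blue notebook, 210 x 152 x 14 mm; origin under its centre.
- tape_roll: Bystander: roll of tape, 94 mm across, 48 mm high; origin under its centre.

How it is judged:
By the outcome, as a careful person would: the job done as asked, in the order asked, and still so for the second after the job is handed in, while the arm keeps its last pose, push and grip.
It also fails if it takes over 54 s, if anything falls off the work surface, if the arm or the gripper's body presses on something with over 40 N, if the wrist force passes 120 N, or if a joint passes its speed limit or range.

## Working session

There is one attempt and no reset: what is moved stays moved. The work goes in short steps, Python scripts to look and compute and a tool call to move; the robot and the scene stay as the last step left them, time stands still between calls to the robot, and variables do not carry over. Pictures are saved under pics/ and viewed, at most 10 in all, crops included, and the job is handed in when it is done.

Besides the shell and the picture viewer there is one more tool, called after "Request:" by a JSON object that holds its "method" and its "body", one argument or row to a line. drive_tool: Moves the arm, as the interface text tells. Its arguments: {"type":"object","properties":{"targets":{"type":"array"},"grip":{"type":"number"},"force":{"type":"number"}},"required":["targets"]}

```bash
ls; mkdir -p pics; python3 - <<'E'
from workcell import r
import cv2,numpy as np
s=r.get_state(); print({k:np.round(v,3) for k,v in s.items()})
for n in("top","side"):
    im=r.get_image(n); cv2.imwrite(f"pics/{n}0.png",cv2.resize(im[:,:,::-1],(768,576)) ); np.save(f"pics/{n}0.npy",im)
    c=r.calibration(n); print(n,{k:np.round(v,4).tolist() for k,v in c.items()})
E
```

```text
pics
{'time_s': np.float64(0.0), 'joint_positions': array([-1.304,  0.616, -0.013,  1.425,  0.008,  1.103, -0.04 ]), 'dq': array([ 0.001, -0.001, -0.   , -0.002,  0.002,  0.003, -0.002]), 'joint_torque': array([-1.0000e-03, -4.5893e+01,  2.0900e-01, -1.6575e+01, -6.1000e-02,
        2.1000e-02,  0.0000e+00]), 'position': array([188.017, 621.475, 242.485]), 'tool_rot': array([-3.139,  0.   ,  2.848]), 'wrist_force': array([-0.154, -0.49 ,  0.398]), 'wrist_torque': array([-0.035,  0.019,  0.021]), 'gripper_force': np.float64(0.0), 'finger_gap': np.float64(93.053)}
top {'camera_matrix': [[431.8402, 0.0, 252.9167], [0.0, 431.8402, 190.7111], [0.0, 0.0, 1.0]], 'k1': 0.034, 'rvec': [2.1654, -2.1564, 0.1361], 'tvec': [-10.6753, 540.3238, 1416.4659]}
side {'camera_matrix': [[497.8137, 0.0, 249.3488], [0.0, 497.8137, 182.4685], [0.0, 0.0, 1.0]], 'k1': -0.1156, 'rvec': [0.2004, -2.7097, 1.4094], 'tvec': [520.614, 156.9444, 1590.5919]}
```

View pics/top0.png

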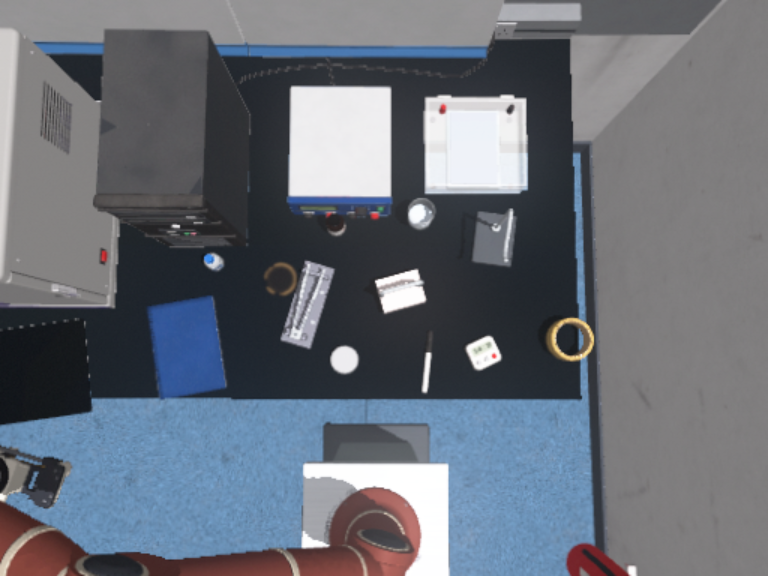

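View pics/side0.png

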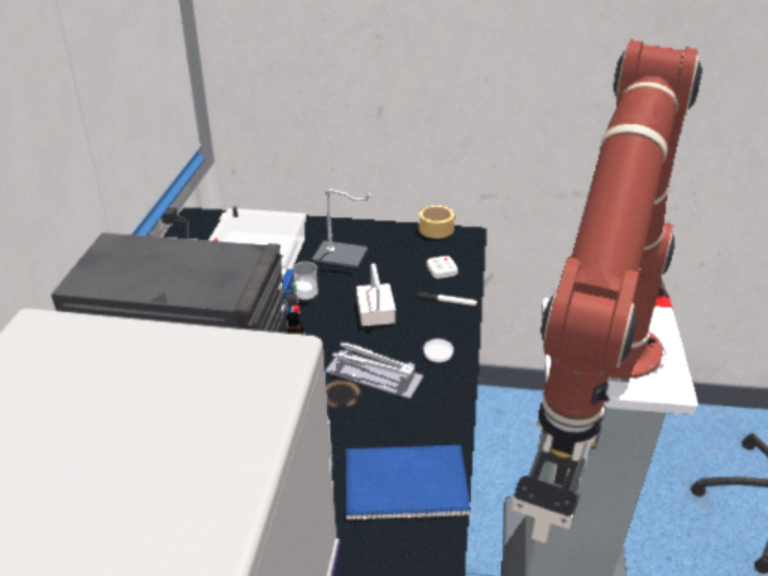

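The top view shows the cover at about (400,291), the rest and forceps at about (307,305), and the hook stand at about (495,237). All three are in the 768-px view, where up is +x and left is +y. The gripper is off to the left, clear of the bench. Next I'll crop in for details.

```bash
cat > h.py <<'E'
import cv2,numpy as np
from scipy.spatial.transform import Rotation as R
def cam(c):
    return np.array(c["camera_matrix"]),float(c["k1"]),R.from_rotvec(np.array(c["rvec"]).ravel()).as_matrix(),np.array(c["tvec"]).ravel()
def ray(c,px):
    K,k,Rm,t=cam(c); px=np.atleast_2d(np.float64(px))
    n=cv2.undistortPoints(px[:,None],K,np.array([k,0,0,0,0.]))[:,0]
    return -Rm.T@t,np.c_[n,np.ones(len(n))]@Rm
def plane(c,px,z):
    o,d=ray(c,px); return o+d*((z-o[2])/d[:,2])[:,None]
def proj(c,P):
    K,k,Rm,t=cam(c); return cv2.projectPoints(np.float64(P).reshape(-1,1,3),cv2.Rodrigues(Rm)[0],t,K,np.array([k,0,0,0,0.]))[0][:,0]
def tri(c1,p1,c2,p2):
    A=[];b=[]
    for c,p in((c1,p1),(c2,p2)):
        o,d=ray(c,p);d=d[0]/np.linalg.norm(d[0]);M=np.eye(3)-np.outer(d,d);A.append(M);b.append(M@o)
    return np.linalg.lstsq(np.vstack(A),np.hstack(b),rcond=None)[0]
E
python3 - <<'E'
from h import *
from workcell import r
im=np.load("pics/top0.npy")[:,:,::-1]; c=r.calibration("top")
hsv=cv2.cvtColor(im,cv2.COLOR_BGR2HSV)
# grey rest / white cover / stand contours
m=((hsv[:,:,2]>45)).astype(np.uint8)*255
cs,_=cv2.findContours(m,cv2.RETR_EXTERNAL,cv2.CHAIN_APPROX_NONE)
for k in cs:
    a=cv2.contourArea(k)
    if 40<a<8000:
        b=cv2.minAreaRect(k); (u,v)=b[0]
        if 130<v<265: print(round(a),np.round(b[0],1),np.round(b[1],1),round(b[2],1),"z0:",np.round(plane(c,b[0],0)[0][:2]))
x0,y0,x1,y1=180,125,355,255
cv2.imwrite("pics/topcrop.png",cv2.resize(im[y0:y1,x0:x1],None,fx=4.5,fy=4.5,interpolation=cv2.INTER_CUBIC))
E
```

```text
140 [142.3 174.3] [15.3 11.9] 33.7 z0: [599. 372.]
```

View pics/topcrop.png

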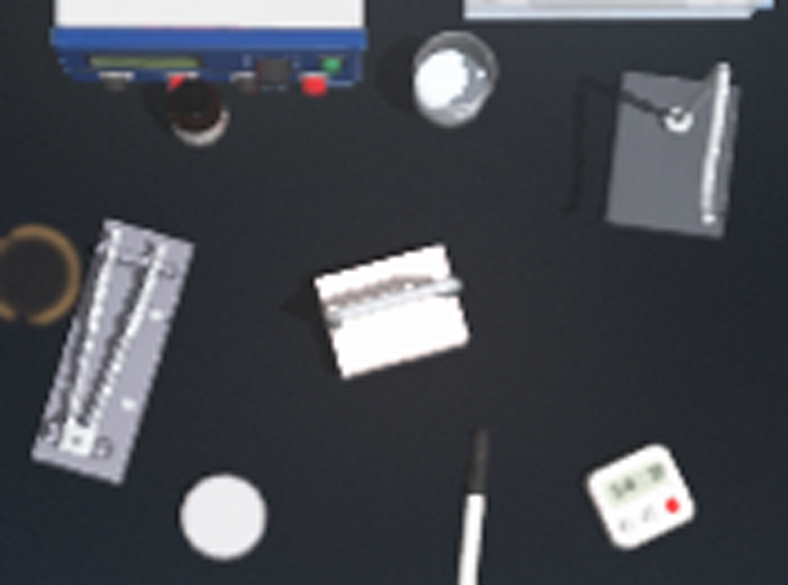

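The crop shows the rest's corners, the cover's top corners and the stand's base corners. The bail runs from (335,318) to (460,286) and the hook runs from the post top at (723,68) to the tip at (708,218). Casting rays on these gives the poses.

```bash
python3 - <<'E'
from h import *
from workcell import r
c=r.calibration("top"); im=np.load("pics/top0.npy")
P=lambda l,z:plane(c,(np.array(l,float)+.5)/4.5-.5+[180,125],z)
print("camC",np.round(ray(c,[[250,190]])[0]))
def rect(name,l,z):
    # refine: local mask via Otsu over polygon bbox
    p=P(l,z)[:,:2]; print(name,"cen",np.round(p.mean(0),1),"sides",[round(float(np.linalg.norm(p[i]-p[(i+1)%4])),1) for i in range(4)])
    for i in (0,1): 
        e=(p[(i+1)%4]-p[i])+(p[(i+2)%4]-p[(i+3)%4])*1 if 0 else (p[(i+1)%4]-p[i])+(p[(i+2)%4]-p[(i+3)%4])
        print("  dir",i,round(float(np.degrees(np.arctan2(e[1],e[0]))),1))
rect("rest",[(107,218),(195,243),(122,484),(33,460)],6)
rect("stand",[(622,70),(742,85),(722,238),(607,222)],10)
rect("cover",[(315,280),(445,243),(470,340),(345,378)],40)
b=P([(333,319),(461,286)],100);print("bail",np.round(b,1),np.degrees(np.arctan2(*(b[0]-b[1])[1::-1])))
print("hook tip",np.round(P([(708,219)],190),1),"post top",np.round(P([(724,68)],189),1))
print("forceps tips",np.round(P([(113,232),(160,246)],40),1),"bow",np.round(P([(78,440)],46),1))
for n,q in dict(petri=(224,516),timer=(640,497),beaker=(453,80),bottle=(200,125)).items(): print(n,np.round(P([q],15)[0,:2]))
E
```

```text
camC [ 365.   -2. 1471.]
rest cen [502.6 154.2] sides [69.9, 190.3, 69.3, 191.5]
  dir 0 -105.3
  dir 1 164.1
stand cen [ 655.2 -270.5] sides [92.5, 120.0, 88.0, 118.9]
  dir 0 -97.4
  dir 1 172.6
cover cen [530.3 -55.8] sides [100.7, 74.8, 96.8, 76.3]
  dir 0 -73.3
  dir 1 -164.3
bail [[ 516.8  -10.4  100. ]
 [ 540.8 -101.4  100. ]] 104.79089327773433
hook tip [[ 575.1 -259.9  190. ]] post top [[ 678.3 -272.8  189. ]]
forceps tips [[587.9 153.2  40. ]
 [577.5 118.1  40. ]] bow [[432.9 175.5  46. ]]
petri [378.  70.]
timer [ 394. -240.]
beaker [ 711. -102.]
bottle [675.  91.]
```

```bash
cat >> h.py <<'E'
# scene (mm, deg)
COVER=(529.5,-56,15.3); STAND=(605.6,-264.1,-7.4); REST=(439,171.9,-15.6)
def loc(f,x,y):
    a=np.radians(f[2]); return np.array([f[0]+x*np.cos(a)-y*np.sin(a),f[1]+x*np.sin(a)+y*np.cos(a)])
def rel(s,xyz,psi):
    "shift (m) and turn (deg) in tool axes from measured pose to TCP xyz, down, tool-x yaw psi deg"
    Rt=R.from_euler("xyz",s["tool_rot"]); G=R.from_euler("xyz",[180,0,psi],degrees=True)
    return np.round(np.r_[Rt.inv().apply(np.array(xyz)-s["position"])/1000,(Rt.inv()*G).as_rotvec(degrees=True)],4).tolist()
E
python3 - <<'E'
from h import *
from workcell import r
s=r.get_state(); p=loc(COVER,0,25); print(p)
print(rel(s,[*p,190],COVER[2]+90))
E
```

```text
[522.90317375 -31.88606454]
[-0.5097, -0.5283, 0.0538, -0.1193, 0.0677, 57.8656]
```

Request:
{"method": "drive_tool", "body": {
  "targets": [-0.045, -0.045, 0.0, 0, 0, 5, -0.09, -0.09, 0.0, 0, 0, 10, -0.13, -0.135, 0.01, 0, 0, 15, -0.17, -0.18, 0.02, 0, 0, 20, -0.215, -0.225, 0.03, 0, 0, 25, -0.26, -0.27, 0.04, 0, 0, 30, -0.3, -0.315, 0.05, 0, 0, 35, -0.345, -0.36, 0.053, 0, 0, 40, -0.39, -0.405, 0.053, 0, 0, 45, -0.43, -0.445, 0.053, 0, 0, 50, -0.475, -0.49, 0.053, 0, 0, 55, -0.51, -0.528, 0.053, 0, 0, 58],
  "grip": 0.06,
  "force": 40
}}

```text
time_s: 1.6
position: [524.2, -33.3, 190.5]
tool_rot: [-3.142, 0.0, 1.832]
wrist_force: [0.8, 0.7, -0.2]
finger_gap: 60.3
gripper_force: 0.0
```

```bash
python3 - <<'E'
from h import *
from workcell import r
s=r.get_state(); print(s["time_s"],np.round(s["position"],1),np.round(s["tool_rot"],3),s["finger_gap"])
c=r.calibration("wrist"); im=r.get_image("wrist"); cv2.imwrite("pics/w1.png",im[:,:,::-1])
p=loc(COVER,0,25);print(rel(s,[*p,106],COVER[2]+90))
print(proj(c,[[*loc(COVER,0,y),100] for y in(-39,0,25,39)]))
E
```

```text
1.6 [524.2 -33.3 190.5] [-3.142  0.     1.832] 60.26781818884208
[0.0017, -0.0009, 0.0845, -0.0037, 0.023, -0.3055]
[[257.10543164 265.88920701]
 [256.86187473 228.74704192]
 [256.69495737 203.25437521]
 [256.59755362 188.36400519]]
```

View pics/w1.png

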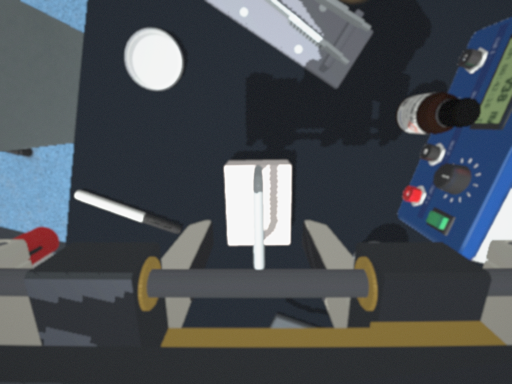

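The wrist view shows the bail bar at column ~258, rows 168–270, between the open jaws and where I predicted it. I'll descend.

Request:
{"method": "drive_tool", "body": {
  "targets": [0.001, -0.001, 0.025, 0, 0, 0, 0.0015, -0.001, 0.05, 0, 0, 0, 0.0015, -0.001, 0.072, 0, 0, 0, 0.0015, -0.001, 0.0845, 0, 0, 0, 0.0015, -0.001, 0.0845, 0, 0, 0]
}}

```text
time_s: 2.28
position: [521.5, -29.5, 105.4]
tool_rot: [-3.14, -0.001, 1.836]
wrist_force: [0.7, 0.1, -0.3]
finger_gap: 60.2
gripper_force: 0.0
```

Request:
{"method": "drive_tool", "body": {
  "targets": [0, 0, 0, 0, 0, 0, 0, 0, 0, 0, 0, 0, 0, 0, 0, 0, 0, 0, 0, 0, 0, 0, 0, 0],
  "grip": 0.004,
  "force": 40
}}

```text
time_s: 2.78
position: [522.3, -29.7, 106.5]
tool_rot: [3.141, 0.0, 1.836]
wrist_force: [0.1, -0.0, -0.5]
finger_gap: 24.5
gripper_force: 0.0
```

Request:
{"method": "drive_tool", "body": {
  "targets": [0, 0, 0, 0, 0, 0, 0, 0, 0, 0, 0, 0, 0, 0, 0, 0, 0, 0, 0, 0, 0, 0, 0, 0]
}}

```text
time_s: 3.28
position: [522.3, -29.7, 106.2]
tool_rot: [3.141, 0.0, 1.836]
wrist_force: [-0.5, 0.2, 1.1]
finger_gap: 8.5
gripper_force: 40.0
```

Request:
{"method": "drive_tool", "body": {
  "targets": [0, 0, -0.004, 0, 0, 0, 0, 0, -0.014, 0, 0, 0, 0, 0, -0.03, 0, 0, 0, 0, 0, -0.05, 0, 0, 0, 0, 0, -0.075, 0, 0, 0, 0, 0, -0.095, 0, 0, 0, 0, 0, -0.11, 0, 0, 0, 0, 0, -0.116, 0, 0, 0]
}}

```text
time_s: 4.28
position: [522.3, -29.8, 223.2]
tool_rot: [3.14, 0.0, 1.835]
wrist_force: [0.1, -0.6, -1.6]
finger_gap: 8.9
gripper_force: 40.0
```

```bash
python3 - <<'E'
from h import *
from workcell import r
s=r.get_state(); print(s["time_s"],np.round(s["position"],1),np.round(s["tool_rot"],3),s["finger_gap"],s["gripper_force"])
print(rel(s,[*loc(STAND,-75,25),222],STAND[2]+90))
im=r.get_image("side");cv2.imwrite("pics/s2.png",cv2.resize(im[90:290,170:370,::-1],None,fx=3,fy=3))
E
```

```text
4.275 [522.3 -29.8 223.2] [3.14  0.    1.835] 8.925913758398691 39.989683628082275
[-0.1961, -0.0406, 0.0012, 0.0764, 0.005, 22.5629]
```

View pics/s2.png

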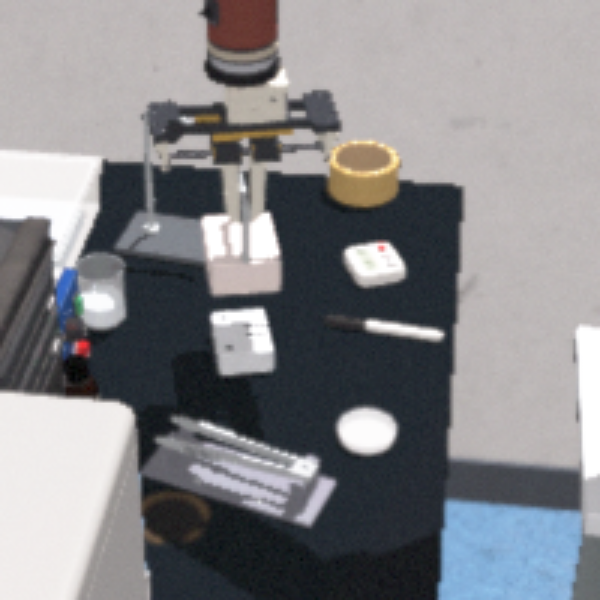

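The side view shows the cover held at (240,250), clear of the uncovered gauge at (243,340). I'll carry it to in front of the hook.

Request:
{"method": "drive_tool", "body": {
  "targets": [-0.008, -0.002, 0.001, 0, 0, 1, -0.024, -0.005, 0.001, 0, 0, 3, -0.048, -0.01, 0.001, 0, 0, 6, -0.078, -0.016, 0.001, 0, 0, 10, -0.108, -0.022, 0.001, 0, 0, 14, -0.138, -0.028, 0.001, 0, 0, 17.5, -0.163, -0.034, 0.001, 0, 0, 20, -0.182, -0.038, 0.001, 0, 0, 22, -0.193, -0.04, 0.001, 0, 0, 22.5, -0.196, -0.0405, 0.001, 0, 0, 22.5, -0.196, -0.0405, 0.001, 0, 0, 22.5]
}}

```text
time_s: 5.7
position: [534.5, -228.8, 221.0]
tool_rot: [-3.141, -0.001, 1.444]
wrist_force: [-0.1, -0.0, -1.3]
finger_gap: 9.1
gripper_force: 40.0
```

```bash
python3 - <<'E'
from h import *
from workcell import r
s=r.get_state(); print(s["time_s"],np.round(s["position"],1),np.round(s["tool_rot"],3),s["finger_gap"],s["gripper_force"])
print(rel(s,[*loc(STAND,0,25),222],STAND[2]+90))
ct=r.calibration("top");im=r.get_image("top");im2=r.get_image("side");cs=r.calibration("side");cw=r.calibration("wrist");im3=r.get_image("wrist")
a=cv2.resize(im[120:220,270:370,::-1],(400,400));b=cv2.resize(im2[80:200,180:300,::-1],(400,400))
cv2.imwrite("pics/c3.png",np.vstack([np.hstack([a,b])])); cv2.imwrite("pics/w3.png",im3[:,:,::-1])
h=[[*loc(STAND,x,0),z] for x,z in((-30,190),(0,174),(75,189))]
for n,c in(("top",ct),("side",cs),("wrist",cw)): print(n,np.round(proj(c,h)).tolist())
E
```

```text
5.7 [ 534.5 -228.8  221. ] [-3.141e+00 -1.000e-03  1.444e+00] 9.110420164972638 39.98983919620514
[-0.0011, 0.0751, -0.001, -0.0145, -0.046, 0.1283]
top [[337.0, 173.0], [337.0, 164.0], [341.0, 139.0]]
side [[246.0, 129.0], [238.0, 131.0], [218.0, 125.0]]
wrist [[320.0, 264.0], [354.0, 254.0], [462.0, 263.0]]
```

View pics/c3.png

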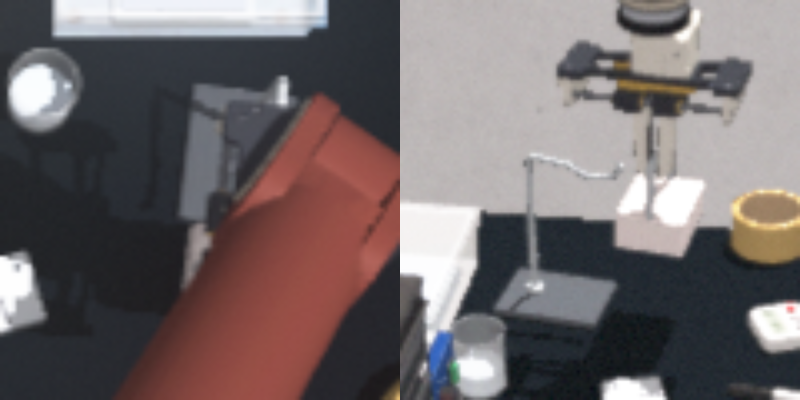

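In the side view the hook tip is at crop (622,165), which matches the projection. The cover hangs level in front of it. I'll move in over the seat and lower.

Request:
{"method": "drive_tool", "body": {
  "targets": [0, 0.005, -0.001, 0, 0, 0, -0.001, 0.016, -0.001, 0, 0, 0, -0.001, 0.032, -0.001, 0, 0, 0, -0.001, 0.05, -0.001, 0, 0, 0, -0.001, 0.064, -0.001, 0, 0, 0, -0.001, 0.073, -0.001, 0, 0, 0, -0.001, 0.075, 0.002, 0, 0, 0, -0.001, 0.075, 0.01, 0, 0, 0, -0.001, 0.075, 0.02, 0, 0, 0, -0.001, 0.075, 0.028, 0, 0, 0, -0.001, 0.075, 0.032, 0, 0, 0, -0.001, 0.075, 0.033, 0, 0, 0]
}}

```text
time_s: 7.35
position: [608.4, -240.1, 187.8]
tool_rot: [-3.141, -0.0, 1.443]
wrist_force: [0.3, -0.2, -0.4]
finger_gap: 8.6
gripper_force: 40.0
```

```bash
python3 - <<'E'
from h import *
from workcell import r
s=r.get_state(); print(s["time_s"],np.round(s["position"],1),np.round(s["tool_rot"],3),s["finger_gap"],np.round(s["wrist_force"],1))
print(rel(s,[*loc(STAND,0,25),184],STAND[2]+90))
im2=r.get_image("side");im3=r.get_image("wrist")
b=cv2.resize(im2[80:200,180:300,::-1],(400,400))
cv2.imwrite("pics/c4.png",np.hstack([b,cv2.resize(im3[150:350,150:350,::-1],(400,400))]))
E
```

```text
7.35 [ 608.4 -240.1  187.8] [-3.141 -0.     1.443] 8.568730612227677 [ 0.3 -0.2 -0.4]
[0.0008, 0.0003, 0.0038, -0.0294, -0.0023, 0.0611]
```

View pics/c4.png

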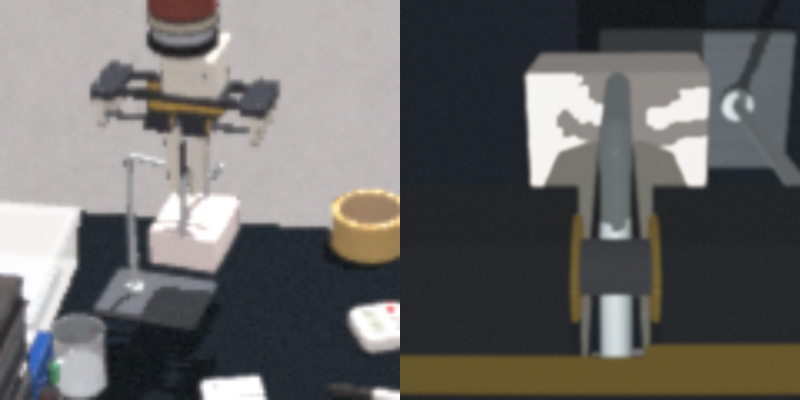

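The bar is over the seat, with the hook passing under its middle. I'll lower until it touches.

Request:
{"method": "drive_tool", "body": {
  "targets": [0, 0, 0.002, 0, 0, 0, 0, 0, 0.003, 0, 0, 0, 0, 0, 0.004, 0, 0, 0, 0, 0, 0.0045, 0, 0, 0]
}}

```text
time_s: 7.95
position: [608.7, -240.1, 184.1]
tool_rot: [3.141, 0.0, 1.443]
wrist_force: [-1.3, 0.8, 2.3]
finger_gap: 8.6
gripper_force: 40.0
```

Request:
{"method": "drive_tool", "body": {
  "targets": [0, 0, 0, 0, 0, 0, 0, 0, 0, 0, 0, 0, 0, 0, 0, 0, 0, 0, 0, 0, 0, 0, 0, 0],
  "grip": 0.04
}}

```text
time_s: 8.45
position: [608.5, -240.1, 183.6]
tool_rot: [-3.141, 0.0, 1.443]
wrist_force: [0.0, -0.6, -0.3]
finger_gap: 39.3
gripper_force: 0.0
```

Request:
{"method": "drive_tool", "body": {
  "targets": [0, 0, -0.008, 0, 0, 0, 0, 0, -0.025, 0, 0, 0, 0, 0, -0.05, 0, 0, 0, 0, 0, -0.08, 0, 0, 0, 0, 0, -0.1, 0, 0, 0]
}}

```text
time_s: 9.07
position: [609.1, -240.7, 287.0]
tool_rot: [3.138, 0.001, 1.443]
wrist_force: [0.7, -1.1, 0.3]
finger_gap: 40.1
gripper_force: 0.0
```

```bash
python3 - <<'E'
from h import *
from workcell import r
s=r.get_state(); print(s["time_s"],np.round(s["position"],1),np.round(s["tool_rot"],3),s["finger_gap"],np.round(s["wrist_force"],1))
print("pre-forceps",rel(s,[*loc(REST,100,0),200],REST[2]+180))
im2=r.get_image("side");b=cv2.resize(im2[80:200,180:300,::-1],(400,400));cv2.imwrite("pics/c5.png",b)
E
```

```text
9.075 [ 609.1 -240.7  287. ] [3.138e+00 1.000e-03 1.443e+00] 40.09422722000666 [ 0.7 -1.1  0.3]
pre-forceps [0.3732, -0.1228, 0.086, 0.1239, 0.2137, -81.7436]
```

View pics/c5.png

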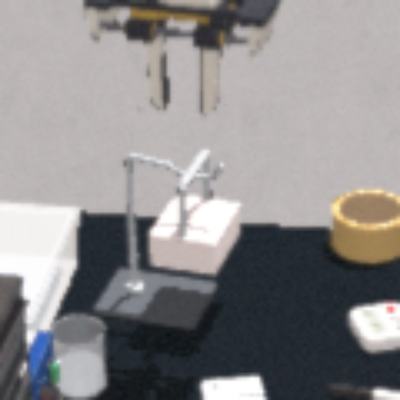

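The cover hangs squarely on the hook, with the bar at (197,170) and the fingers clear above it. Now to the forceps, with tool x toward the tips so the wrist camera sees them.

```bash
python3 - <<'E'
from h import *
from workcell import r
s=r.get_state(); print("pre-forceps",rel(s,[*loc(REST,90,0),190],REST[2]),s["joint_positions"].round(2))
E
```

```text
pre-forceps [0.3753, -0.1343, 0.0976, 0.4891, -0.3124, 98.2705] [ 0.11  0.62  0.44  1.35 -0.26  1.22  0.43]
```

Request:
{"method": "drive_tool", "body": {
  "targets": [0.02, -0.007, 0.0, 0, 0, 6, 0.05, -0.018, 0.005, 0, 0, 14, 0.085, -0.03, 0.012, 0, 0, 22.5, 0.12, -0.043, 0.022, 0, 0, 31, 0.155, -0.056, 0.032, 0, 0, 40, 0.19, -0.068, 0.043, 0, 0, 49, 0.225, -0.081, 0.055, 0, 0, 58, 0.26, -0.094, 0.066, 0, 0, 67, 0.295, -0.106, 0.077, 0, 0, 76, 0.33, -0.118, 0.087, 0, 0, 85, 0.36, -0.129, 0.095, 0, 0, 93, 0.375, -0.134, 0.0975, 0, 0, 98],
  "grip": 0.06,
  "force": 40
}}

```text
time_s: 10.62
position: [522.8, 151.8, 185.8]
tool_rot: [-3.141, 0.001, -0.267]
wrist_force: [-0.7, -0.8, 0.1]
finger_gap: 60.0
gripper_force: 0.0
```

Request:
{"method": "drive_tool", "body": {
  "targets": [0, 0, 0, 0, 0, 0, 0, 0, 0, 0, 0, 0]
}}

```text
time_s: 10.88
position: [524.0, 147.9, 186.8]
tool_rot: [3.142, -0.001, -0.268]
wrist_force: [-1.0, 0.1, -0.6]
finger_gap: 59.8
gripper_force: 0.0
```

```bash
python3 - <<'E'
from h import *
from workcell import r
s=r.get_state(); print(s["time_s"],np.round(s["position"],1),np.round(s["tool_rot"],3),s["finger_gap"],np.round(s["wrist_force"],1),s["joint_positions"].round(2))
c=r.calibration("wrist");im=r.get_image("wrist");np.save("pics/w6.npy",im);cv2.imwrite("pics/w6.png",cv2.resize(im[:,:,::-1],(800,600)))
t=r.get_image("top");np.save("pics/top6.npy",t)
import json;json.dump({k:np.array(v).tolist() for k,v in c.items()},open("c6.json","w"))
q=lambda P:(np.round(proj(c,P))*800/512).round().tolist()
print("tips",q([[*loc(REST,150,y),40] for y in(18,-18)]),"zone",q([[*loc(REST,x,y),46] for x in(78,122) for y in(16,-16)]))
print("bar",q([[*loc(REST,134,y),34] for y in(30,-30)]), "marks",q([[*loc(COVER,x,y),30] for x in(-28,-4) for y in(8,-8)]))
E
```

```text
10.875 [524.  147.9 186.8] [ 3.142e+00 -1.000e-03 -2.680e-01] 59.80201676063196 [-1.   0.1 -0.6] [-0.86  0.67  0.89  1.82 -0.63  0.96 -1.53]
tips [[377.0, 205.0], [430.0, 206.0]] zone [[380.0, 309.0], [425.0, 311.0], [380.0, 248.0], [427.0, 248.0]]
bar [[361.0, 228.0], [445.0, 228.0]] marks [[683.0, 248.0], [703.0, 238.0], [670.0, 220.0], [692.0, 208.0]]
```

View pics/w6.png

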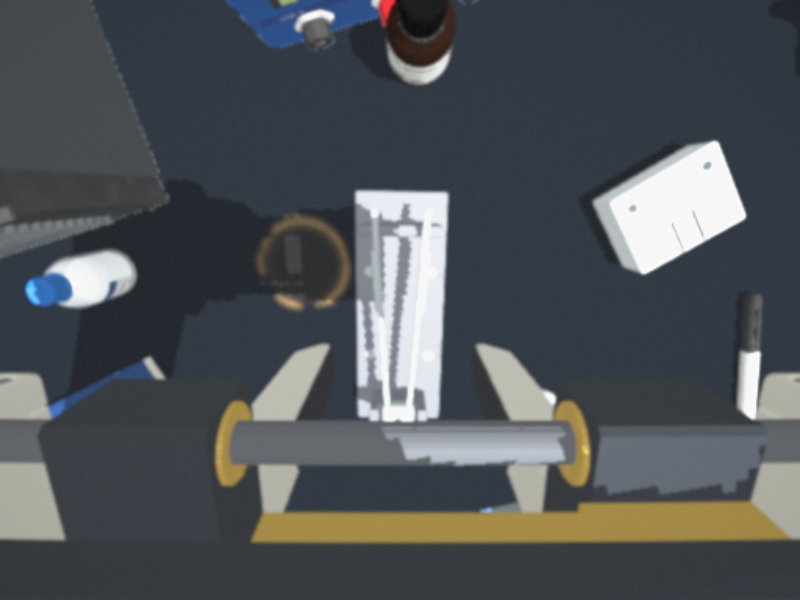

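The wrist view shows the forceps tips at (376,208) and (429,208), and the gauge marks at (683,248)→(673,222) and (703,237)→(694,211). Both are within 1–3 px of prediction. The brown ring at (304,262) is close beside the rest, so I'll check its clearance to the fingers.

```bash
python3 - <<'E'
from h import *
import json
from workcell import r
s=r.get_state(); ct=r.calibration("top"); c=json.load(open("c6.json"))
k=512/800
def L(p): 
    a=np.radians(REST[2]); d=np.array(p[:2])-REST[:2]; return np.round([d[0]*np.cos(a)+d[1]*np.sin(a),-d[0]*np.sin(a)+d[1]*np.cos(a)],1)
T=lambda q:(np.array(q)+.5)/4.5-.5+[180,125]
print("ring ctr tri",np.round(tri(c,[304*k,262*k],ct,T((34,275))),1))
print("ring right edge tri",np.round(tri(c,[350*k,258*k],ct,T((80,268))),1))
for z in(0,20,40): print(z,"right edge local",L(plane(c,[[350*k,262*k]],z)[0]),"left edge",L(plane(c,[[257*k,262*k]],z)[0]))
# forceps yaw check
print("tips L",[L(plane(c,[[u*k,v*k]],40)[0]) for u,v in((376,208),(429,208))],"bow",L(plane(c,[[398,405]],46)[0]) if 0 else L(plane(c,[[398*k,412*k]],46)[0]))
print("pre",rel(s,[*loc(REST,100,0),46],REST[2]))
E
```

```text
ring ctr tri [560.6 217.6   4.1]
ring right edge tri [559.7 176.1  47. ]
0 right edge local [104.5  42.2] left edge [104.3 116.5]
20 right edge local [107.9  39.7] left edge [107.6 109.5]
40 right edge local [111.2  37.2] left edge [111.  102.5]
tips L [array([148.3,  18.5]), array([148.4, -17.4])] bow [-2.3  3.3]
pre [0.0114, -0.0005, 0.1408, -0.0164, -0.0643, 0.1834]
```

The ring triangulates to z≈4 and looks like a flat stain, so I'll narrow the opening a little anyway. I'll descend to the ribs.

Request:
{"method": "drive_tool", "body": {
  "targets": [0.004, -0.001, 0.02, 0, 0, 0, 0.01, -0.0015, 0.05, 0, 0, 0, 0.01, -0.0015, 0.085, 0, 0, 0, 0.01, -0.0015, 0.115, 0, 0, 0, 0.01, -0.0015, 0.134, 0, 0, 0, 0.01, -0.0015, 0.141, 0, 0, 0, 0.01, -0.0015, 0.141, 0, 0, 0],
  "grip": 0.05,
  "force": 40
}}

```text
time_s: 11.85
position: [533.8, 147.5, 45.1]
tool_rot: [3.141, -0.0, -0.268]
wrist_force: [0.6, 0.4, -0.6]
finger_gap: 49.9
gripper_force: 0.0
```

Request:
{"method": "drive_tool", "body": {
  "targets": [0, 0, 0, 0, 0, 0, 0, 0, 0, 0, 0, 0, 0, 0, 0, 0, 0, 0],
  "grip": 0.034
}}

```text
time_s: 12.22
position: [534.3, 147.7, 46.0]
tool_rot: [-3.141, -0.002, -0.268]
wrist_force: [0.3, -0.6, 3.2]
finger_gap: 34.7
gripper_force: 6.4
```

```bash
python3 - <<'E'
from h import *
from workcell import r
s=r.get_state(); print(s["time_s"],np.round(s["position"],1),np.round(s["tool_rot"],3),s["finger_gap"],s["gripper_force"],np.round(s["wrist_force"],1))
c=r.calibration("wrist");im=r.get_image("wrist");np.save("pics/w7.npy",im);cv2.imwrite("pics/w7.png",cv2.resize(im[:,:,::-1],(800,600)))
a=np.array(rel(s,[*loc(REST,100,0),46],REST[2]));print(a)
print("tips",proj(c,[[*loc(REST,150,y),40] for y in(18,-18)]).tolist())
E
```

```text
12.225 [534.3 147.7  46. ] [-3.141e+00 -2.000e-03 -2.680e-01] 34.65039222852673 6.429393985454226 [ 0.3 -0.6  3.2]
[ 0.0017  0.0024  0.     -0.0431 -0.1105  0.2729]
tips [[231.34007489233616, 158.4954403279831], [296.1142617355172, 158.79663386240208]]
```

Request:
{"method": "drive_tool", "body": {
  "targets": [0, 0, 0, 0, 0, 0, 0, 0, 0, 0, 0, 0, 0, 0, 0, 0, 0, 0],
  "grip": 0.025
}}

```text
time_s: 12.65
position: [534.7, 147.8, 46.0]
tool_rot: [-3.141, -0.002, -0.268]
wrist_force: [0.2, 1.0, 6.1]
finger_gap: 25.7
gripper_force: 11.4
```

Request:
{"method": "drive_tool", "body": {
  "targets": [0, 0, -0.002, 0, 0, 0, 0, 0, -0.008, 0, 0, 0, 0, 0, -0.02, 0, 0, 0, 0, 0, -0.035, 0, 0, 0, 0, 0, -0.048, 0, 0, 0, 0, 0, -0.054, 0, 0, 0, 0, 0, -0.054, 0, 0, 0]
}}

```text
time_s: 13.52
position: [533.8, 147.9, 99.7]
tool_rot: [-3.141, -0.001, -0.267]
wrist_force: [1.0, 1.1, -1.6]
finger_gap: 25.4
gripper_force: 9.3
```

```bash
python3 - <<'E'
from h import *
from workcell import r
s=r.get_state(); print(s["time_s"],np.round(s["position"],1),np.round(s["tool_rot"],3),s["finger_gap"],s["gripper_force"],np.round(s["wrist_force"],1))
c=r.calibration("wrist");im=r.get_image("wrist");np.save("pics/w8.npy",im)
import json;json.dump({k:np.array(v).tolist() for k,v in c.items()},open("c8.json","w"))
z=s["position"][2]-6; p=s["position"][:2]; f=(p[0],p[1],np.degrees(s["tool_rot"][2]))
q=proj(c,[[*loc(f,50,y),z] for y in(8,-8)]); print("pred tips",q.tolist())
g=cv2.cvtColor(im,cv2.COLOR_RGB2GRAY)
v=int(q[0,1]); 
for w in range(v-8,v+9,2): print(w,g[w,236:292:1].tolist())
cv2.imwrite("pics/w8.png",cv2.resize(im[100:300,180:350,::-1],None,fx=3,fy=3,interpolation=cv2.INTER_CUBIC))
E
```

```text
13.525 [533.8 147.9  99.7] [-3.141e+00 -1.000e-03 -2.670e-01] 25.423070881967913 9.293051809072495 [ 1.   1.1 -1.6]
pred tips [[244.68785550209105, 161.6414917673477], [273.421533978214, 161.63532865444023]]
153 [234, 237, 234, 231, 218, 171, 142, 138, 139, 139, 139, 139, 139, 140, 140, 141, 139, 140, 140, 140, 139, 140, 140, 139, 138, 140, 139, 138, 138, 139, 139, 139, 140, 141, 139, 139, 141, 139, 139, 139, 140, 141, 140, 139, 137, 152, 203, 237, 242, 242, 242, 242, 242, 242, 242, 242]
155 [187, 185, 165, 154, 150, 143, 139, 139, 139, 140, 139, 140, 139, 140, 138, 139, 140, 139, 138, 141, 139, 140, 139, 138, 140, 139, 140, 140, 140, 139, 140, 139, 140, 140, 140, 140, 137, 140, 138, 140, 138, 139, 140, 139, 140, 144, 173, 221, 239, 242, 242, 242, 242, 242, 242, 242]
157 [140, 140, 140, 138, 138, 140, 139, 139, 139, 139, 140, 139, 140, 139, 139, 140, 139, 140, 140, 139, 139, 138, 139, 139, 139, 140, 140, 139, 140, 140, 140, 140, 139, 139, 139, 141, 140, 138, 141, 139, 140, 139, 140, 138, 138, 138, 154, 203, 237, 243, 243, 242, 242, 242, 242, 242]
159 [136, 135, 136, 135, 134, 135, 13
[... 972 characters left out ...]
 127, 126, 125, 127, 140, 187, 243, 249, 248, 248, 248, 248, 251, 231, 153, 125, 123, 124, 123, 124, 123, 122, 122, 124, 124, 124]
167 [137, 156, 221, 249, 248, 247, 247, 247, 248, 250, 231, 157, 136, 137, 138, 138, 139, 139, 138, 139, 137, 140, 140, 138, 140, 140, 137, 140, 139, 139, 139, 138, 139, 140, 151, 203, 246, 248, 247, 247, 247, 248, 250, 231, 157, 139, 138, 138, 139, 139, 140, 141, 139, 140, 139, 139]
169 [136, 154, 219, 249, 248, 247, 247, 247, 248, 250, 230, 156, 135, 135, 137, 136, 138, 137, 138, 137, 137, 139, 138, 137, 138, 137, 137, 137, 137, 139, 137, 137, 136, 138, 153, 210, 247, 248, 247, 247, 247, 248, 250, 226, 152, 137, 139, 141, 141, 139, 140, 140, 139, 139, 140, 140]
```

The tips are visible and centred, with spacing about 18.1 mm at gap 25.4, which agrees with the formula. I'll carry the forceps to a staging pose behind the gauge.

```bash
python3 - <<'E'
from h import *
import json
from workcell import r
s=r.get_state(); c=json.load(open("c6.json")); k=.64
m=plane(c,np.array([(683,248),(673,222),(703,237),(694,211)])*k,30)[:,:2]; print(m.round(1),m.mean(0).round(1),[np.degrees(np.arctan2(*(m[i+1]-m[i])[::-1])).round(1) for i in(0,2)], "pred centre",loc(COVER,-16,0))
print("stage",rel(s,[*loc(COVER,-96,0),90],COVER[2]))
E
```

```text
[[501.1 -55.7]
 [521.7 -50.5]
 [505.3 -70.6]
 [525.5 -65.9]] [513.4 -60.7] [np.float64(14.1), np.float64(13.0)] pred centre [514.0670813 -60.2219688]
stage [-0.0325, 0.2466, 0.0092, -0.0113, 0.0084, -30.6223]
```

Request:
{"method": "drive_tool", "body": {
  "targets": [-0.001, 0.008, 0.0, 0, 0, -1, -0.003, 0.026, 0.0, 0, 0, -3, -0.007, 0.052, 0.0, 0, 0, -6, -0.011, 0.082, 0.0, 0, 0, -10, -0.015, 0.115, 0.001, 0, 0, -14, -0.019, 0.148, 0.002, 0, 0, -18, -0.024, 0.18, 0.004, 0, 0, -22, -0.028, 0.21, 0.006, 0, 0, -26, -0.031, 0.233, 0.008, 0, 0, -29, -0.0325, 0.244, 0.009, 0, 0, -30, -0.0325, 0.2465, 0.009, 0, 0, -30, -0.0325, 0.2465, 0.009, 0, 0, -30],
  "grip": 0.0236
}}

```text
time_s: 15.08
position: [437.4, -80.7, 90.1]
tool_rot: [-3.141, -0.0, 0.257]
wrist_force: [0.2, 0.6, -0.5]
finger_gap: 24.3
gripper_force: 10.0
```

Request:
{"method": "drive_tool", "body": {
  "targets": [0, 0, 0, 0, 0, 0, 0, 0, 0, 0, 0, 0]
}}

```text
time_s: 15.32
position: [437.3, -80.7, 90.1]
tool_rot: [-3.141, 0.0, 0.257]
wrist_force: [0.5, -0.6, -1.4]
finger_gap: 24.1
gripper_force: 10.0
```

```bash
python3 - <<'E'
from h import *
from workcell import r
s=r.get_state(); print(s["time_s"],np.round(s["position"],1),np.round(s["tool_rot"],3),s["finger_gap"],s["gripper_force"],np.round(s["wrist_force"],1))
c=r.calibration("wrist");im=r.get_image("wrist");np.save("pics/w9.npy",im)
import json;json.dump({k:np.array(v).tolist() for k,v in c.items()},open("c9.json","w"))
p=s["position"]; f=(p[0],p[1],np.degrees(s["tool_rot"][2]))
print("tips",proj(c,[[*loc(f,50,y),p[2]-6] for y in(8,-8)]).round(1).tolist())
print("marks",proj(c,[[*loc(COVER,x,y),30] for x in(-28,-4) for y in(8,-8)]).round(1).tolist())
cv2.imwrite("pics/w9.png",cv2.resize(im[60:260,160:360,::-1],None,fx=3,fy=3,interpolation=cv2.INTER_CUBIC))
E
```

```text
15.325 [437.3 -80.7  90.1] [-3.141  0.     0.257] 24.122272327844627 10.01002237200737 [ 0.5 -0.6 -1.4]
tips [[245.2, 162.7], [273.9, 162.7]]
marks [[248.0, 128.3], [269.7, 128.1], [247.4, 93.8], [269.8, 93.5]]
```

View pics/w9.png

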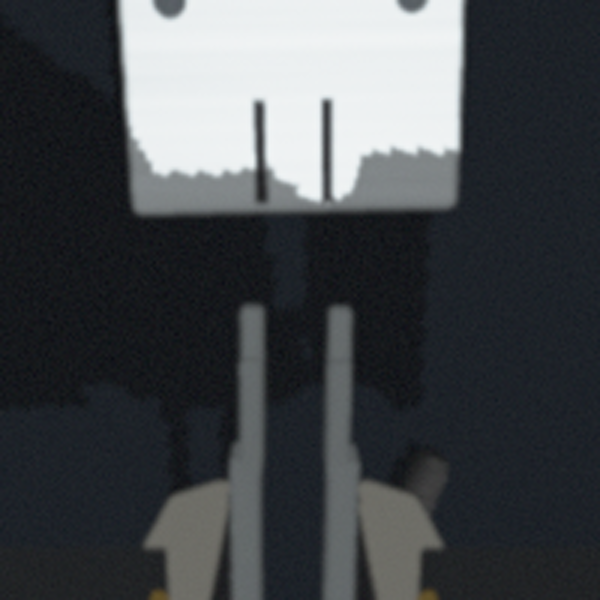

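The wrist view shows both marks, at crop columns 261 and 326, with the blades parallel at columns 253 and 341. The spacing is right. Now I'll compute the exact offset.

```bash
cat > meas.py <<'E'
from h import *
import json
def cols(g,row,lo,hi,bright):
    w=g[row,lo:hi].astype(float); w=(w-np.percentile(w,30) if bright else np.percentile(w,70)-w); w=np.clip(w-0.4*w.max(),0,None)
    return lo+(w*np.arange(hi-lo)).sum()/w.sum()
E
python3 - <<'E'
from meas import *
from workcell import r
s=r.get_state(); c=json.load(open("c9.json")); g=cv2.cvtColor(np.load("pics/w9.npy"),cv2.COLOR_RGB2GRAY)
p=s["position"]; ft=(p[0],p[1],np.degrees(s["tool_rot"][2]))
M=[]
for lo,hi in((241,254),(262,275)):
    pts=plane(c,[[cols(g,v,lo,hi,0),v] for v in range(97,115,2)],30)[:,:2]
    d=np.polyfit(pts[:,0],pts[:,1],1); M.append((pts.mean(0),np.degrees(np.arctan(d[0]))))
T=np.array([plane(c,[[cols(g,v,lo,hi,1),v] for v in range(166,176,2)],p[2]-3)[:,:2].mean(0) for lo,hi in((236,252),(266,282))])
a=np.radians(ft[2]); n=np.array([-np.sin(a),np.cos(a)])
print("marks",M,"yaw tool",ft[2]); print("tips",T,"spacing",(T[0]-T[1])@n,"mid off",(T.mean(0)-p[:2])@n)
mid=(M[0][0]+M[1][0])/2; yaw=(M[0][1]+M[1][1])/2
ye=np.radians(yaw); ng=np.array([-np.sin(ye),np.cos(ye)]); print("mark spacing",(M[0][0]-M[1][0])@ng,yaw)
far=plane(c,[[246.3,93.6],[268.3,93.2]],30)[:,:2].mean(0); near=plane(c,[[247.1,127],[268.7,126.6]],30)[:,:2].mean(0); ex=np.array([np.cos(ye),np.sin(ye)])
print("mark len",(far-near)@ex); ctr=(far+near)/2; print("ctr",ctr, "tip end x",(plane(c,[[258,161.5]],p[2]-3)[0,:2]-p[:2])@[np.cos(a),np.sin(a)])
off=(T.mean(0)-p[:2])@n
tgt=ctr-50*ex-off*ng; print("pre z80",rel(s,[*tgt,80],yaw),"final",rel(s,[*tgt,52],yaw), tgt)
E
```

```text
marks [(array([515.87968526, -50.35539644]), np.float64(15.48645418177091)), (array([519.9790776 , -65.94275943]), np.float64(15.33006938397613))] yaw tool 14.73602133596464
tips [[479.92761277 -60.34282357]
 [484.02089116 -75.90802572]] spacing 16.09442280737164 mid off 0.8944245059852234
mark spacing 16.116296587321507 15.40826178287352
mark len 23.191045634494664
ctr [514.42830029 -59.3026881 ] tip end x 51.18980541760976
pre z80 [0.0301, 0.0003, 0.0101, -0.0021, 0.0016, -0.6722] final [0.0301, 0.0003, 0.0381, -0.0021, 0.0016, -0.6722] [466.46308942 -73.44972103]
```

Request:
{"method": "drive_tool", "body": {
  "targets": [0.003, 0, 0.002, 0, 0, -0.3, 0.01, 0, 0.005, 0, 0, -0.6, 0.02, 0, 0.01, 0, 0, -0.7, 0.027, 0.0003, 0.014, 0, 0, -0.7, 0.03, 0.0003, 0.018, 0, 0, -0.7, 0.03, 0.0003, 0.023, 0, 0, -0.7, 0.03, 0.0003, 0.028, 0, 0, -0.7, 0.03, 0.0003, 0.03, 0, 0, -0.7, 0.03, 0.0003, 0.03, 0, 0, -0.7, 0.03, 0.0003, 0.03, 0, 0, -0.7]
}}

```text
time_s: 16.62
position: [466.2, -74.1, 60.3]
tool_rot: [3.141, -0.0, 0.268]
wrist_force: [-0.7, -0.5, -1.2]
finger_gap: 24.1
gripper_force: 10.0
```

```bash
python3 - <<'E'
from meas import *
from workcell import r
s=r.get_state(); print(s["time_s"],np.round(s["position"],1),np.round(s["tool_rot"],3),s["finger_gap"],s["gripper_force"],np.round(s["wrist_force"],1))
c=r.calibration("wrist");im=r.get_image("wrist");np.save("pics/w10.npy",im);im2=r.get_image("side")
p=s["position"]; f=(p[0],p[1],np.degrees(s["tool_rot"][2]))
print("tips",proj(c,[[*loc(f,50,y),p[2]-3] for y in(8,-8)]).round(1).tolist())
e=np.array([514.4,-59.3,15.4]); print("marks",proj(c,[[*loc(e,x,y),30] for x in(-12,12) for y in(8,-8)]).round(1).tolist())
print(rel(s,[466.4,-73.4,52],15.4))
cv2.imwrite("pics/w10.png",cv2.resize(im[120:240,200:320,::-1],None,fx=5,fy=5,interpolation=cv2.INTER_CUBIC))
g=cv2.cvtColor(im,cv2.COLOR_RGB2GRAY)
for v in range(136,184,4): print(v,g[v,234:286].tolist())
E
```

```text
16.625 [466.2 -74.1  60.3] [ 3.141 -0.     0.268] 24.14090460867952 10.009978115558624 [-0.7 -0.5 -1.2]
tips [[244.9, 163.5], [274.2, 163.5]]
marks [[244.7, 174.7], [269.1, 174.7], [244.2, 137.5], [269.4, 137.5]]
[0.0004, -0.0007, 0.0083, 0.007, -0.0131, -0.0423]
136 [162, 161, 163, 163, 163, 163, 163, 159, 155, 154, 153, 155, 158, 161, 163, 163, 162, 163, 162, 164, 164, 162, 163, 165, 164, 163, 163, 162, 162, 162, 164, 163, 160, 156, 153, 150, 167, 223, 248, 249, 248, 247, 247, 247, 247, 247, 247, 247, 247, 247, 247, 247]
140 [164, 163, 163, 164, 163, 162, 160, 139, 92, 45, 41, 67, 111, 150, 162, 162, 162, 163, 162, 163, 162, 162, 163, 162, 161, 162, 162, 163, 162, 161, 161, 161, 144, 109, 65, 39, 51, 90, 131, 154, 162, 164, 172, 183, 193, 214, 231, 238, 244, 248, 248, 248]
144 [164, 163, 164, 162, 164, 162, 161, 141, 97, 51, 39, 60, 107, 149, 162, 162, 164, 163, 162, 162, 164, 163, 162, 162, 162, 162, 163, 162, 161, 163, 162, 161, 143, 108, 64, 38, 51, 92, 132, 155, 161, 162, 162, 161, 162, 161, 161, 160, 159, 161, 160, 161]
148 [164, 165, 165, 165, 166, 166, 163, 143, 99, 53, 39, 
[... 1551 characters left out ...]
9, 128, 127, 126, 133, 151, 160, 159, 159, 159, 159, 160, 160, 159, 158, 161, 160, 159, 158, 159, 158, 160, 155, 137, 94, 65, 88, 115, 128, 129, 128, 128, 143, 207, 246, 248, 247, 247, 247, 247, 247, 247, 247]
176 [142, 141, 142, 141, 138, 136, 129, 127, 129, 129, 128, 125, 122, 126, 135, 140, 139, 139, 138, 139, 138, 138, 138, 139, 138, 138, 137, 138, 138, 138, 139, 138, 137, 133, 127, 123, 126, 127, 128, 128, 129, 141, 189, 235, 246, 246, 246, 246, 246, 246, 246, 246]
180 [28, 31, 29, 30, 38, 67, 97, 118, 122, 123, 121, 121, 115, 99, 67, 37, 26, 24, 28, 22, 29, 23, 30, 27, 26, 28, 30, 25, 30, 29, 29, 31, 31, 34, 63, 93, 111, 118, 119, 118, 119, 115, 100, 68, 36, 25, 30, 26, 27, 26, 27, 26]
```

Request:
{"method": "drive_tool", "body": {
  "targets": [0, -0.0004, 0.001, 0, 0, 0, 0, -0.0008, 0.003, 0, 0, 0, 0, -0.0008, 0.0055, 0, 0, 0, 0, -0.0008, 0.0075, 0, 0, 0, 0, -0.0008, 0.008, 0, 0, 0, 0, -0.0008, 0.008, 0, 0, 0, 0, -0.0008, 0.008, 0, 0, 0]
}}

```text
time_s: 17.6
position: [466.0, -73.3, 52.2]
tool_rot: [3.141, -0.0, 0.268]
wrist_force: [0.1, 0.3, -1.0]
finger_gap: 24.1
gripper_force: 10.0
```

```bash
python3 - <<'E'
from meas import *
from workcell import r
s=r.get_state(); print(s["time_s"],np.round(s["position"],1),np.round(s["tool_rot"],3),s["finger_gap"],s["gripper_force"],np.round(s["wrist_force"],1),abs(s["dq"]).max())
c=r.calibration("wrist");im=r.get_image("wrist");im2=r.get_image("side");cs=r.calibration("side")
p=s["position"]; g=cv2.cvtColor(im,cv2.COLOR_RGB2GRAY)
f=(p[0],p[1],np.degrees(s["tool_rot"][2])); a=np.radians(15.4); n=np.array([-np.sin(a),np.cos(a)]);x=np.array([np.cos(a),np.sin(a)])
e=(514.4,-59.3,15.4)
print("marks pred",proj(c,[[*loc(e,xx,y),30] for xx in(-12,12) for y in(8,-8)]).round(1).tolist(),"tips pred",proj(c,[[*loc(f,50,y+.85),p[2]-3] for y in(8,-8)]).round(1).tolist())
for v in list(range(146,164,4))+[184,188,192,196]: print(v,g[v,234:286].tolist())
print(rel(s,[466.4,-73.4,52],15.4))
E
```

```text
17.6 [466.  -73.3  52.2] [ 3.141 -0.     0.268] 24.08112421235164 10.009972751140594 [ 0.1  0.3 -1. ] 0.0018624616015985311
marks pred [[245.5, 177.2], [271.0, 177.2], [245.0, 138.3], [271.5, 138.2]] tips pred [[243.4, 163.5], [272.7, 163.5]]
146 [163, 162, 163, 162, 162, 163, 161, 150, 123, 77, 41, 41, 65, 111, 148, 161, 161, 162, 162, 163, 161, 162, 162, 161, 162, 161, 163, 161, 162, 163, 162, 163, 161, 158, 140, 96, 54, 37, 51, 92, 132, 155, 160, 161, 160, 160, 161, 160, 163, 169, 181, 192]
150 [163, 162, 162, 163, 164, 163, 163, 160, 139, 90, 48, 36, 62, 110, 148, 161, 163, 161, 161, 163, 162, 162, 162, 162, 161, 161, 162, 163, 161, 163, 161, 161, 162, 159, 140, 97, 53, 35, 52, 91, 134, 155, 163, 161, 161, 161, 161, 160, 161, 161, 162, 160]
154 [162, 161, 161, 162, 162, 162, 163, 160, 138, 91, 45, 37, 58, 107, 148, 161, 162, 161, 161, 162, 161, 161, 162, 162, 161, 161, 163, 161, 160, 162, 163, 161, 162, 158, 140, 97, 51, 39, 50, 90, 132, 155, 162, 162, 162, 161, 161, 162, 162, 160, 160, 160]
158 [162, 161, 161, 163, 163, 162, 163, 160, 137, 94, 48, 36, 58, 108, 147, 162, 163, 162
[... 692 characters left out ...]
121, 126, 127, 126, 124, 116, 96, 67, 39, 28, 26, 27, 30, 26, 31, 27, 27, 27, 29, 31, 25, 28, 26, 31, 26, 29, 40, 75, 104, 121, 126, 127, 125, 125, 124, 109, 72, 40, 27, 25, 27, 29, 30, 26, 27]
192 [30, 31, 30, 28, 40, 68, 101, 120, 124, 125, 127, 123, 117, 96, 65, 37, 28, 31, 29, 28, 28, 30, 25, 23, 29, 29, 31, 30, 29, 27, 30, 29, 33, 42, 75, 104, 120, 126, 127, 125, 126, 122, 105, 70, 35, 28, 27, 23, 27, 26, 30, 28]
196 [29, 30, 27, 30, 39, 69, 100, 120, 126, 126, 125, 125, 117, 96, 59, 32, 27, 25, 26, 30, 27, 30, 29, 26, 28, 29, 27, 27, 31, 29, 26, 27, 32, 45, 78, 106, 120, 127, 125, 125, 128, 121, 104, 68, 38, 33, 32, 28, 27, 32, 30, 25]
[0.0004, 0.0002, 0.0002, 0.0058, -0.0022, -0.0337]
```

```bash
python3 - <<'E'
from h import *
from workcell import r
im=r.get_image("side"); b=cv2.resize(im[80:200,180:300,::-1],(400,400)); a=cv2.imread("pics/c5.png")
print("hung cover region diff",np.abs(a[145:330,85:245].astype(int)-b[145:330,85:245]).mean())
s=r.get_state();print(s["time_s"],s["position"].round(1),s["finger_gap"],s["wrist_force"].round(1))
print(r.job_done())
E
```

```text
hung cover region diff 2.749876126126126
17.75 [466.  -73.3  52.2] 24.24312118955649 [-0.1  0.3 -1.3]
the job is handed in; nothing more can be done
None
```

The job is handed in: the cover hangs by its handle on the hook, and the forceps are held at about 16 mm tip spacing, one tip over each mark (within about 0.2 mm sideways) and about 10 mm above the block, finishing at 17.75 s.

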